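# Clear two piles of gauge parts to their places

## Robot

A 6-joint arm with a two-finger parallel gripper is mounted at the origin on the work surface. World frame = base frame: x ahead of the robot, y to its left, z up, the work surface at z = 0. Lengths are in mm, angles in rad, forces in N, time in s.
With the tool pointing down it reaches from about 400 to 825 mm from the base axis. Payload 7 kg.
Tool frame: the origin (TCP) lies at the very end of the fingers, on their centre line; the grasp point (between the pads) lies 19 mm behind it; z points along the fingers, y is the line along which they close (so a half turn about z gives the same grasp; the last joint's range is limited). The gripper opens to 88 mm and grips with 3 to 60 N. Pads are 19 mm wide; open, the fingers measure 130 mm over their backs; the gripper's body (78 mm by 193 mm) begins 47 mm behind the grasp point.
Start: joints at [-0.891, 0.359, 0.012, 0, -1.224, -0.288], TCP at [257.723, -623.838, 226.561] pointing down, gripper open.
Joint ranges: [-3.07, 3.07], [-1.43, 2.12], [-1.02, 1.25], [-3.03, 1.67], [-3.05, -0], [-3.03, 3.03]. Speed limits (rad/s): [2.39, 2.39, 3.01, 3.14, 3.14, 3.14].

## Interface

Orientations are given as a unit quaternion [x, y, z, w].
In Python, from plant import bot gives the robot as it stands. Calls block until the motion is done:
- bot.move_ptp(position, orientation): joint-space move of the TCP to a pose.
- bot.line_to(position, velocity=150, ori=None): straight line of the TCP; ori=None keeps the orientation; velocity is the mean speed in mm/s.
- bot.move_joints(angles): joint-space move.
- bot.move_gripper(opening, force=None): finger opening in mm; force is the grip in N (None keeps the last); returns when the fingers have stopped.
- bot.pause(seconds).
- bot.solve_ik(position, orientation): joint angles nearest the present ones, or None.
- bot.read_state(): the state.
- bot.camera(name): name is "side" or "top"; returns the picture (420x560x3 uint8, red, green, blue); there is no depth.
- bot.get_calibration(name): a dict with "fx", "fy", "cx", "cy" (pixels), "view" (4x4, takes a point from world to camera coordinates). Camera axes: x right, y up, looking along -z (the intrinsics and any distortion apply to the point x, -y, -z); pixel columns grow to the right and rows downward; lengths in mm; the calibration is good to about 2 mm. A picture is of the moment at which its call begins. get_calibration takes no time and is no camera call.
A pose or a line that the arm cannot do raises bot.Unreachable and nothing moves.
- bot.close_job(): hands the job in; it is judged then, once.
The state is a dict: "t": time; "joint_pos": joint angles; "qvel": joint speeds; "tau": joint torques, N m; "tcp_pos": TCP position; "eef_rot": TCP orientation; "contact_force": force on the tool from outside, world axes, zero at the start; "moment": the same for the moment, N m; "width": finger opening in mm; "finger_force": force on a finger pad.
Only numpy, scipy, OpenCV 4.12 (cv2) and the standard library are available. Lean on these libraries where they do the work, as an engineer would, in place of code of your own. Each camera call takes 0.05 s, during which the arm holds its last target. There are 200 camera calls.

## Task

Two piles of blood pressure gauge parts stand on the repair desk; take them apart and set each part upright in the middle of its own place: the cream housing between the rails of the wooden cradle, the chrome reference gauge (dial up) on the blue round pad, the aluminium bezel ring down over the steel pin on the red base, and the brass movement on the white tile. Leave the amber vial and the hex key holder where they stand.

Things in the scene. Friction and masses are not known exactly. Their poses are not given: they have to be found in the camera images.
- housing: Cream square gauge housing lying on its back, 64 x 64 mm and 30 mm high, slightly rounded edges, a dark round dial opening marked on its flat top (solid to the touch). Bottom of a pile. Origin: centre of its underside; z up, x and y along its sides. 120 to 260 g.
- refgauge: Chrome reference gauge, a round drum 66 mm across and 30 mm high lying with its white dial up (flat top). A brass stem 12 mm thick leaves its side along its own -x, axis 15 mm above the underside, ending 54 mm from the centre. Bottom of the other pile. Origin: centre of the drum's underside; z up. 220 to 450 g.
- bezel: Plain aluminium dial bezel ring, 46 mm outside, 32 mm hole, 14 mm high, lying flat on one of the two bottom pieces, either one. Origin: centre of its underside (middle of the hole); z up. 50 g.
- movement: Brass gauge movement: toothed disc 40 mm across and 6 mm thick, with a drum 26 mm across on top of it, 26 mm high in all; dark and red dot on top. Stands on the other bottom piece. Origin: centre of its underside; z up. 100 g.
- cradle: Place of the housing: fixed wooden board 108 mm (its x) by 90 mm (its y), top 8 mm above the desk, with two darker rails along its y at x = -49 and +49 mm, 10 mm wide and rising 10 mm above the board; 88 mm free between the rails, open at both y ends. Origin: centre of its underside, on the desk.
- pad: Place of the reference gauge: fixed round blue pad, 96 mm across (black foot 100 mm), flat top 8 mm above the desk. Origin: centre of its underside, on the desk.
- post: Place of the bezel ring: fixed round red base 84 mm across, top 8 mm above the desk, with an upright steel pin 12 mm thick in its middle, tapering at the tip, which is 32 mm above the desk. The ring lies on the base around the pin. Origin: centre of the base's underside, on the desk.
- tile: Place of the movement: fixed white ceramic tile, 86 x 86 mm, flat top 8 mm above the desk. Origin: centre of its underside, on the desk.
- vial: Bystander, loose: amber glass vial 28 mm across with a black cap, 54 mm high, standing. Origin: centre of its underside.
- keyholder: Bystander, loose: steel block 26 x 64 x 28 mm with a row of dark hex keys standing in it up to 59 mm above the desk. Origin: centre of its underside.
Mind the look-alikes: they are no part of the job. What is meant by the bezel is not black or pink, and is the smaller of those in its own colour.

How it is judged:
By the outcome, as a careful person would: the job done as asked, in the order asked, and still so for the second after the job is handed in, with the robot touching nothing.
It also fails if it takes over 93 s, if anything falls off the work surface, if the arm or the gripper's body presses on something with over 40 N, if the wrist force passes 120 N, or if a joint passes its speed limit or range.

## Working session

There is one attempt and no reset: what is moved stays moved. The work goes in short steps, each a Python script; the robot and the scene stay as the last script left them, time stands still between calls to the robot, and variables do not carry over. Pictures are saved under pics/ and viewed, at most 14 in all, crops included, and the job is handed in when it is done.

```bash
ls; mkdir -p pics; python3 - <<'E'
from plant import bot
import cv2
for n in("top","side"):
    im=bot.camera(n); cv2.imwrite(f"pics/{n}0.png",im[:,:,::-1]); 
    c=bot.get_calibration(n); print(n,{k:(v if k!="view" else [[round(float(x),4) for x in r] for r in v]) for k,v in c.items()})
print(bot.read_state())
E
```

```text
pics
top {'fx': 456.3668036916028, 'fy': 456.3668036916028, 'cx': 277.95767126867804, 'cy': 212.88757804192022, 'view': [[0.0205, -0.9997, 0.0095, -26.5067], [0.9913, 0.0216, 0.1302, -514.6431], [-0.1303, 0.0068, 0.9914, -895.1409], [0.0, 0.0, 0.0, 1.0]]}
side {'fx': 442.3012355490544, 'fy': 442.3012355490544, 'cx': 274.736178476854, 'cy': 210.9277665983346, 'view': [[-0.9582, -0.2859, -0.0085, 483.2325], [0.2171, -0.7465, 0.629, -132.7129], [-0.1862, 0.6009, 0.7774, -854.0609], [0.0, 0.0, 0.0, 1.0]]}
{'t': 0.1, 'joint_pos': array([-8.90889910e-01,  3.59324229e-01,  1.11328308e-02, -3.33495840e-04,
       -1.22407242e+00, -2.88078580e-01]), 'qvel': array([ 9.13376758e-05, -1.94314807e-03,  2.95825202e-03, -7.03519068e-04,
        5.90832078e-04, -1.16062763e-03]), 'tau': array([-1.53244306e-03, -5.84162021e+01,  2.93754458e+01,  7.01560602e+00,
        1.02070600e-02, -4.16444470e-05]), 'tcp_pos': array([ 257.56796101, -623.44801149,  225.69838501]), 'eef_rot': array([-1.94607303e-01,  9.80880948e-01,  7.22425035e-04, -2.02648573e-04]), 'contact_force': array([ 0.42854362,  0.78800213, -0.39733698]), 'moment': array([ 0.04921455, -0.01247665, -0.01141111]), 'finger_force': 0.0, 'width': 87.71212309283794}
```

View pics/top0.png

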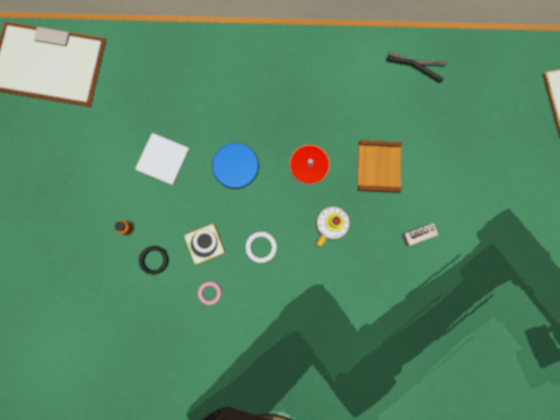

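View pics/side0.png

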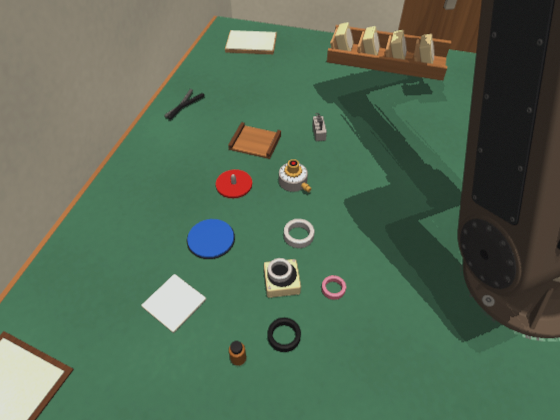

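```bash
cat > h.py <<'E'
import numpy as np, cv2
from plant import bot
C={n:bot.get_calibration(n) for n in("top","side")}
def ray(n,uv):
    c=C[n]; V=np.array(c["view"]); R=V[:3,:3]
    d=np.array([(uv[0]-c["cx"])/c["fx"],-(uv[1]-c["cy"])/c["fy"],-1.])
    return -R.T@V[:3,3], R.T@d
def onplane(n,uv,z):
    o,d=ray(n,uv); return o+d*(z-o[2])/d[2]
def tri(a,b):
    "point nearest both rays and the gap between them"
    (o,d),(p,e)=ray("top",a),ray("side",b)
    s=np.linalg.lstsq(np.c_[d,-e],p-o,rcond=None)[0]
    x,y=o+d*s[0],p+e*s[1]; return (x+y)/2,np.linalg.norm(x-y)
def proj(n,P):
    c=C[n]; p=(np.array(c["view"])@np.r_[P,1])[:3]; return np.array([c["cx"]+c["fx"]*p[0]/-p[2],c["cy"]-c["fy"]*p[1]/-p[2]])
def blob(im,roi,lo,hi,hull=True):
    "largest contour (its hull) of an HSV range within roi x0,y0,x1,y1, full picture pixels; 4x upsampled"
    x0,y0,x1,y1=roi; k=4
    b=cv2.resize(im[y0:y1,x0:x1],None,fx=k,fy=k,interpolation=cv2.INTER_CUBIC)
    m=cv2.inRange(cv2.cvtColor(b,cv2.COLOR_RGB2HSV),np.array(lo),np.array(hi))
    cs=cv2.findContours(m,cv2.RETR_EXTERNAL,cv2.CHAIN_APPROX_NONE)[0]
    c=max(cs,key=cv2.contourArea); c=cv2.convexHull(c) if hull else c
    return ((c.reshape(-1,2)+.5)/k-.5+[x0,y0]).astype(np.float32)
def cen(c):
    M=cv2.moments(c.reshape(-1,1,2)); return np.array([M["m10"]/M["m00"],M["m01"]/M["m00"]])
E
cat > m1.py <<'E'
from h import *
ims={n:cv2.imread(f"pics/{n}0.png")[:,:,::-1].copy() for n in C}
spec={"pad":((205,135,270,197),(180,210,242,265),(100,120,60),(130,255,255)),
"post":((285,138,335,190),(210,165,258,202),(0,170,120),(8,255,255)),
"tile":((130,128,194,190),(135,268,212,335),(0,0,130),(179,60,255)),
"cradle":((350,135,408,197),(225,118,286,162),(5,120,40),(22,255,255)),
"ring":((185,223,224,260),(262,255,296,287),(0,0,110),(179,40,255)),
"movement":((322,208,350,237),(282,155,304,176),(15,110,60),(30,255,255)),
"gaugewhite":((312,202,355,244),(275,158,312,192),(0,0,120),(179,50,255)),
"housing":((180,220,228,268),(258,252,304,300),(18,40,120),(32,160,255))}
out={}
for k,(rt,rs,lo,hi) in spec.items():
    a,b=blob(ims["top"],rt,lo,hi),blob(ims["side"],rs,lo,hi)
    out[k]=(a,b); P,g=tri(cen(a),cen(b))
    print(k,P.round(1),"gap",round(g,1),"top",cen(a).round(1),"side",cen(b).round(1),
      "size", [np.round(cv2.minAreaRect(np.float32([onplane(n,p,P[2])[:2] for p in c]))[1:],1) if 0 else tuple(np.round(np.r_[r[1],r[2]],1)) for n,c in(("top",a),("side",b)) for r in [cv2.minAreaRect(np.float32([onplane(n,p,P[2])[:2] for p in c]))]])
def crop(n,cx,cy,w=80,h=60,k=5):
    x,y=cx-w//2,cy-h//2; c=cv2.resize(ims[n][y:y+h,x:x+w],None,fx=k,fy=k,interpolation=cv2.INTER_CUBIC)
    return c
cv2.imwrite("pics/crop1.png",np.vstack([np.hstack([crop("top",215,250),crop("side",285,270)]),np.hstack([crop("top",333,222),crop("side",293,175)])])[:,:,::-1])
E
python3 m1.py
```

```text
pad [ 6.209e+02  7.810e+01 -1.000e-01] gap 1.2 top [235.1 165.2] side [210.2 237.8] size [(np.float64(99.5), np.float64(98.3), np.float64(1.5)), (np.float64(98.2), np.float64(99.2), np.float64(12.8))]
post [626.7 -80.1   1.7] gap 1.0 top [309.1 164. ] side [233.5 183. ] size [(np.float64(83.1), np.float64(82.8), np.float64(18.5)), (np.float64(82.8), np.float64(84.3), np.float64(16.2))]
tile [ 6.323e+02  2.354e+02 -3.000e-01] gap 1.3 top [161.7 158.4] side [173.2 302.1] size [(np.float64(92.0), np.float64(91.5), np.float64(68.6)), (np.float64(89.0), np.float64(89.2), np.float64(68.6))]
cradle [ 624.9 -229.9    4.2] gap 0.5 top [379.3 166. ] side [254.7 140. ] size [(np.float64(92.6), np.float64(109.9), np.float64(88.3)), (np.float64(104.2), np.float64(112.9), np.float64(88.2))]
ring [454.8 130.6  36.8] gap 2.1 top [204.7 241.4] side [279.4 268.5] size [(np.float64(59.2), np.float64(61.1), np.float64(22.5)), (np.float64(45.9), np.float64(48.1), np.float64(53.4))]
movement [ 499.7 -129.9   38.1] gap 1.1 top [334.3 221.6] side [292.8 167.9] size [(np.float64(34.0), np.float64(34.2), np.float64(55.2)), (np.float64(38.7), np.float64(51.2), np.float64(16.1))]
gaugewhite [ 499.3 -128.3   24.9] gap 0.6 top [332.7 222.4] side [292.7 172.5] size [(np.float64(68.6), np.float64(68.6), np.float64(46.1)), (np.float64(66.5), np.float64(65.2), np.float64(13.1))]
housing [450.4 133.9  10.8] gap 0.6 top [204.8 243.7] side [281.8 277.7] size [(np.float64(66.4), np.float64(64.6), np.float64(23.1)), (np.float64(65.6), np.float64(78.0), np.float64(23.3))]
```

View pics/crop1.png

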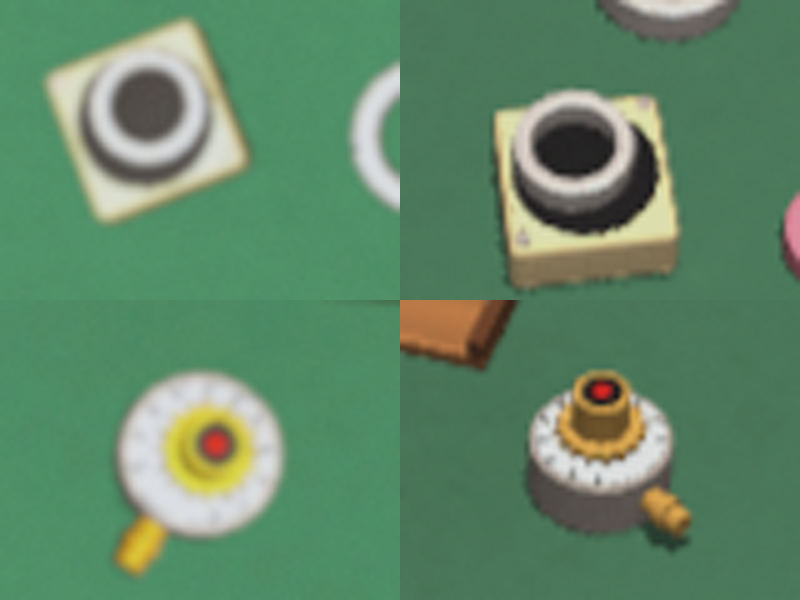

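The ring candidates in the top view are black (153,260), pink (209,293), large aluminium (261,247, about 65 mm) and the aluminium ring on the housing (204.6,241). The bezel is the one on the housing. It is aluminium, the smaller of the two (about 48 mm) and lies on a bottom piece, and the crop confirms this. The crop also shows the movement on the gauge (red dot at 336,220.6) with the stem towards the lower left, and the bezel sitting off-centre on the housing.

```bash
cat >> h.py <<'E'
from scipy.spatial.transform import Rotation
def quat(phi,flip=0):
    phi=phi+np.pi*flip; c,s=np.cos(phi),np.sin(phi)
    return Rotation.from_matrix(np.array([[-s,c,0],[c,s,0],[0,0,-1.]])).as_quat()
def best(P,phi):
    "of the two half-turn grasps the one with the last joint nearest zero"
    L=[(abs(q[5]),f) for f in(0,1) for q in[bot.solve_ik(list(P),list(quat(phi,f)))] if q is not None]
    return list(quat(phi,min(L)[1]))
def snap(tag):
    for n in C: cv2.imwrite(f"pics/{n}{tag}.png",bot.camera(n)[:,:,::-1])
def load(tag): return {n:cv2.imread(f"pics/{n}{tag}.png")[:,:,::-1].copy() for n in C}
E
cat > m2.py <<'E'
from h import *
ims=load("0")
def sz(n,c,z): return np.round(cv2.minAreaRect(np.float32([onplane(n,p,z)[:2] for p in c]))[1],1)
for k,rt,rs,lo,hi,z in [("dot",(325,210,347,232),(285,157,302,170),(0,190,120),(6,255,255),56),
 ("ring",(185,223,224,260),(262,255,296,283),(0,0,165),(179,22,255),44),
 ("pin",(302,155,317,172),(228,172,240,186),(0,0,60),(179,110,255),32)]:
    try:
        a,b=blob(ims["top"],rt,lo,hi),blob(ims["side"],rs,lo,hi)
        P,g=tri(cen(a),cen(b)); print(k,P.round(1),round(g,1),cen(a).round(1),cen(b).round(1),sz("top",a,z),sz("side",b,z),"top@z",onplane("top",cen(a),z).round(1),"side@z",onplane("side",cen(b),z).round(1))
    except Exception as e: print(k,e)
P,g=tri((204.6,241.0),(279.8,267.2)); print("ring by eye",P.round(1),g, onplane("top",(204.6,241.),44), onplane("side",(279.8,267.2),44))
for k,t,s in [("pad",(235.1,165.2),(210.2,237.8)),("post",(309.1,164),(233.5,183)),("tile",(161.7,158.4),(173.2,302.1)),("cradle",(379.3,166),(254.7,140))]:
    print(k,onplane("top",t,8).round(1),onplane("side",s,8).round(1))
R=onplane("top",(204.6,241.),44)
X=[R[0],R[1],120]; q=best(X,np.pi/2); t=bot.read_state()["t"]
bot.move_ptp(X,q); s=bot.read_state(); print(s["t"]-t,s["tcp_pos"],s["joint_pos"]); snap("1")
for n in C: print(n,proj(n,s["tcp_pos"]))
I=load("1"); cv2.imwrite("pics/crop2.png",np.hstack([cv2.resize(I[n][int(v)-60:int(v)+60,int(u)-40:int(u)+40],None,fx=5,fy=5) for n in C for u,v in [proj(n,s["tcp_pos"])]])[:,:,::-1])
E
python3 m2.py
```

```text
dot [ 500.3 -130.7   53.5] 0.4 [335.7 220.3] [293.  162.8] [5. 5.] [7.2 7.9] top@z [ 499.8 -130.4   56. ] side@z [ 499.9 -128.2   56. ]
ring [455.5 130.9  38.4] 0.8 [204.3 240.3] [279.7 268.1] [45.2 45.9] [39.9 44.5] top@z [455.5 130.1  44. ] side@z [454.2 134.1  44. ]
pin [627.4 -80.6  15. ] 0.2 [309.7 161.9] [233.1 178.9] [ 9.8 13.3] [10.  29.3] top@z [623.3 -79.2  32. ] side@z [620.5 -65.9  32. ]
ring by eye [454.7 130.1  40.6] 0.9445511064764344 [454.04254651 129.51638651  44.        ] [454.62752719 132.13559157  44.        ]
pad [618.4  77.1   8. ] [618.4  83.1   8. ]
post [624.6 -79.8   8. ] [624.7 -74.7   8. ]
tile [629.6 233.1   8. ] [629.7 239.    8. ]
cradle [ 623.7 -229.1    8. ] [ 623.6 -225.9    8. ]
2.7666999999999997 [454.29343998 129.10536641 120.03382246] [ 6.95148347e-01  1.26692469e-01 -5.70090938e-01  9.33875947e-05
 -8.74000004e-01  8.74443846e-01]
top [198.59971941 237.99457961]
side [280.48883176 242.59068144]
```

View pics/crop2.png

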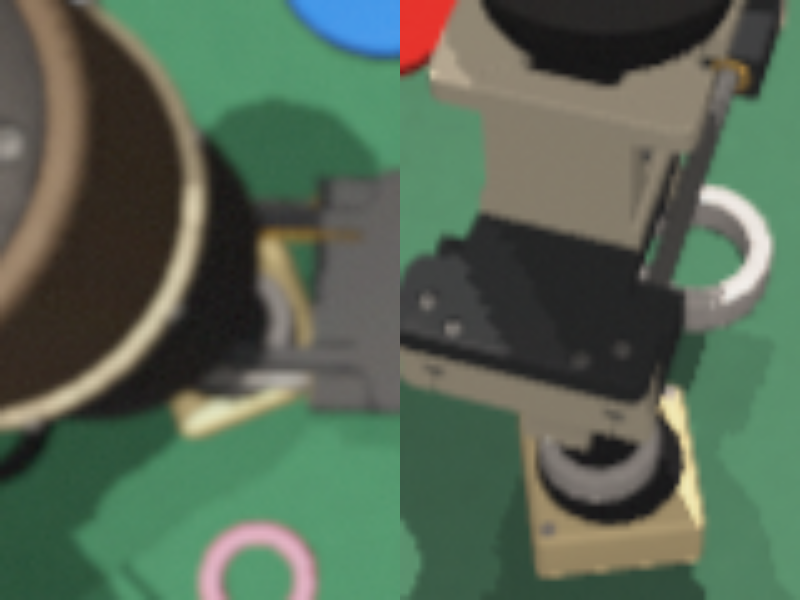

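The rays match the expected heights to within the calibration error: dot 53.5 mm against 56, ring 38–41 mm against 44. The picture shows the fingers straddling the ring at (280,262 side). Next I pick up the bezel and set it on the post.

```bash
cat >> h.py <<'E'
def st(tag):
    s=bot.read_state(); print(tag,"t",round(s["t"],1),"tcp",s["tcp_pos"].round(1),"w",round(s["width"],1),"ff",round(float(s["finger_force"]),1),"F",s["contact_force"].round(1)); return s
def pick(xy,phi,z,force,lift=90,w=88):
    X=[*xy,z+60]; q=best(X,phi)
    if bot.read_state()["width"]<w-2: bot.move_gripper(w)
    bot.move_ptp(X,q); bot.line_to([*xy,z],100); st("down")
    bot.move_gripper(5,force); st("grip"); bot.line_to([*xy,z+lift],120); st("lift")
def place(xy,phi,z,lift=90,w=70,up=90):
    X=[*xy,z+lift]; bot.move_ptp(X,best(X,phi)); bot.line_to([*xy,z+8],120); bot.line_to([*xy,z],40); st("set")
    bot.move_gripper(w); bot.line_to([*xy,z+up],180); st("released")
E
python3 - <<'E'
from h import *
pick((454.6,129.8),np.pi/2,32.5,20)
place((625.,-79.8),np.pi/2,10.8)
E
```

```text
down t 4.0 tcp [455.1 130.1  33.1] w 87.6 ff 0.0 F [ 0.4 -0.   0.3]
grip t 4.7 tcp [454.7 129.9  32.6] w 45.2 ff 20.0 F [ 0.7 -0.5  1.3]
lift t 5.6 tcp [454.1 129.5 121.8] w 45.5 ff 20.0 F [ 0.4 -0.4 -0.7]
set t 7.9 tcp [625.  -79.8  10.8] w 45.5 ff 20.0 F [-0.4  0.4  0. ]
released t 9.2 tcp [624.6 -79.8 100.7] w 70.0 ff 0.0 F [-0.2 -0.2 -1.3]
```

```bash
python3 - <<'E'
from h import *
pick((500.0,-130.5),np.pi/2,38.8,20,w=70)
place((629.9,233.3),np.pi/2,17.3,w=50)
bot.move_ptp([430,330,250],best([430,330,250],np.pi/2)); st("away"); snap("2")
I=load("2"); k=2
cv2.imwrite("pics/crop3.png",cv2.resize(np.hstack([I["top"][120:280,120:440],I["side"][110:340,120:330][:160]*0+I["side"][130:290,200:280]])if 0 else I["top"][120:280,120:440],None,fx=2.5,fy=2.5,interpolation=cv2.INTER_CUBIC)[:,:,::-1])
E
```

```text
down t 10.5 tcp [ 500.5 -130.4   38.9] w 69.9 ff 0.0 F [-0.7 -0.3  0.3]
grip t 11.3 tcp [ 500.1 -130.5   38.9] w 25.8 ff 20.0 F [-0.2  0.9  1.5]
lift t 12.2 tcp [ 499.4 -130.5  128.1] w 25.7 ff 20.0 F [ 0.2  0.6 -0.7]
set t 14.8 tcp [629.9 233.3  17.3] w 25.3 ff 20.0 F [-0.8  0.3 -0.7]
released t 16.1 tcp [629.5 233.2 107.1] w 49.7 ff 0.0 F [-0.2 -0.9 -1. ]
away t 17.2 tcp [430.2 329.6 248.9] w 49.9 ff 0.0 F [-0.1  0.5  0.1]
```

View pics/crop3.png

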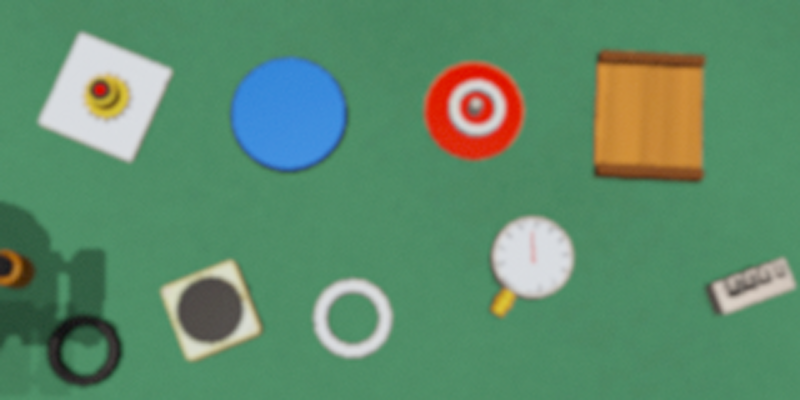

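View pics/side2.png

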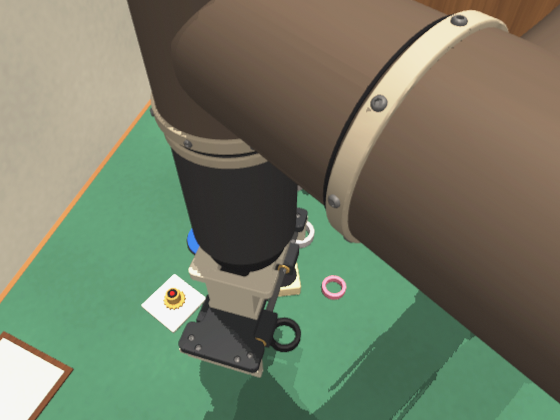

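The top view shows the ring around the pin at (310,163) and the movement on the tile at (162,158). The housing dial (204,244) and the gauge dial (333,223) are now uncovered. The side view is blocked by the arm. I will measure all of these.

```bash
cat > m3.py <<'E'
from h import *
I=load("2"); t=I["top"]
def rep(k,roi,lo,hi,z,hull=True):
    c=blob(t,roi,lo,hi,hull); W=np.float32([onplane("top",p,z)[:2] for p in c]); r=cv2.minAreaRect(W)
    print(k,"px",cen(c).round(1),"xy",onplane("top",cen(c),z)[:2].round(1),"rect",np.round(r[0],1),np.round(r[1],1),round(r[2],1)); return c
rep("base",(285,138,335,190),(0,170,120),(8,255,255),8)
rep("ring",(295,148,325,178),(0,0,140),(179,60,255),22)
rep("tile",(130,128,194,190),(0,0,150),(179,50,255),8)
rep("disc",(148,145,178,172),(15,110,60),(32,255,255),14)
rep("dot",(148,145,178,172),(0,190,120),(6,255,255),34)
rep("dial",(312,202,355,244),(0,0,140),(179,60,255),30)
rep("stem",(310,225,330,250),(15,120,80),(32,255,255),15)
rep("dark",(188,230,218,258),(0,0,0),(179,90,110),30)
rep("housing",(180,220,228,268),(18,30,150),(35,160,255),30)
rep("cradle",(350,135,408,197),(5,120,40),(22,255,255),8)
rep("board",(350,135,408,197),(5,120,150),(22,255,255),8)
rep("pad",(205,135,270,197),(100,120,60),(130,255,255),8)
E
python3 m3.py
```

```text
base px [309.1 164. ] xy [624.7 -79.7] rect [624.8 -79.8] [83.1 81.8] 0.4
ring px [310.3 162.9] xy [623.7 -81.2] rect [624.  -81.1] [45.5 45.6] 1.3
tile px [161.6 158.3] xy [629.7 233.3] rect [630.1 233.3] [89.7 90.1] 68.5
disc px [162.3 158.2] xy [628.5 230.2] rect [628.4 230. ] [34.9 35.4] 14.7
dot px [159.5 155.4] xy [629.3 231.2] rect [629.2 231.3] [9.1 8.7] 3.1
dial px [333.  222.2] xy [ 498.8 -128.4] rect [ 499.2 -128.5] [68.6 67.7] 55.9
stem px [320.7 240.6] xy [ 461.9 -105. ] rect [ 461.9 -104.8] [15.  22.7] 49.1
dark px [203.5 243.5] xy [449.8 133.7] rect [450.  133.7] [49.8 50.2] 46.7
housing px [204.  243.8] xy [449.3 132.6] rect [449.4 132.6] [65.3 64.7] 23.4
cradle px [379.2 166. ] xy [ 623.7 -228.9] rect [ 624.3 -228.5] [ 92.  109.5] 88.5
board px [379.1 166.2] xy [ 623.3 -228.6] rect [ 623.6 -228.4] [90.8 88.9] 88.7
pad px [235.1 165.2] xy [618.4  77.2] rect [618.6  77.2] [98.3 98. ] 55.1
```

The ring and the movement both read about 1.5–2 mm low in y in the image against the robot's own position, so I correct for that bias. Housing and gauge come next.

```bash
python3 - <<'E'
from h import *
r=np.deg2rad
pick((449.9,135.3),r(23.4),6.5,40)
place((623.4,-227.2),r(88.5),15.0,w=82)
pick((499.0,-127.0),r(57.6),6.5,40)
place((619.1,79.2),r(57.6),15.0,w=82)
bot.move_joints([-0.891,0.359,0.012,0,-1.224,-0.288]); st("away"); snap("3")
I=load("3"); cv2.imwrite("pics/crop4.png",np.hstack([cv2.resize(c,(400,400),interpolation=cv2.INTER_CUBIC) for c in (I["top"][130:200,335:405],I["top"][130:200,200:270])])[:,:,::-1])
E
```

```text
down t 19.9 tcp [450.3 135.8   6.9] w 87.6 ff 0.0 F [0.8 0.4 0.3]
grip t 20.4 tcp [450.1 135.4   6.9] w 63.7 ff 40.0 F [-1.2 -0.2  4.3]
lift t 21.3 tcp [449.3 134.9  95.8] w 63.7 ff 40.0 F [ 0.6 -0.9 -1.8]
set t 24.0 tcp [ 623.3 -227.2   15.1] w 63.5 ff 40.0 F [-0.7  0.4 -1.8]
released t 25.2 tcp [ 623.1 -227.   104.8] w 82.0 ff 0.0 F [-0.4 -0.6 -1.3]
down t 28.4 tcp [ 499.3 -127.     6.7] w 88.0 ff 0.0 F [0.5 0.8 0.3]
grip t 28.9 tcp [ 499.4 -126.9    7. ] w 64.9 ff 40.0 F [-0.5  1.6  5.2]
lift t 29.8 tcp [ 498.2 -127.    95.6] w 65.3 ff 40.0 F [-1.5 -0.2 -3.5]
set t 32.0 tcp [619.1  79.2  15.1] w 65.4 ff 40.0 F [-0.6 -0.3 -4.5]
released t 33.2 tcp [618.7  79.2 104.8] w 82.1 ff 0.0 F [-0.7 -0.3 -0.6]
away t 36.0 tcp [ 258.5 -623.5  226.2] w 82.0 ff 0.0 F [0.5 0.2 0.3]
```

View pics/crop4.png

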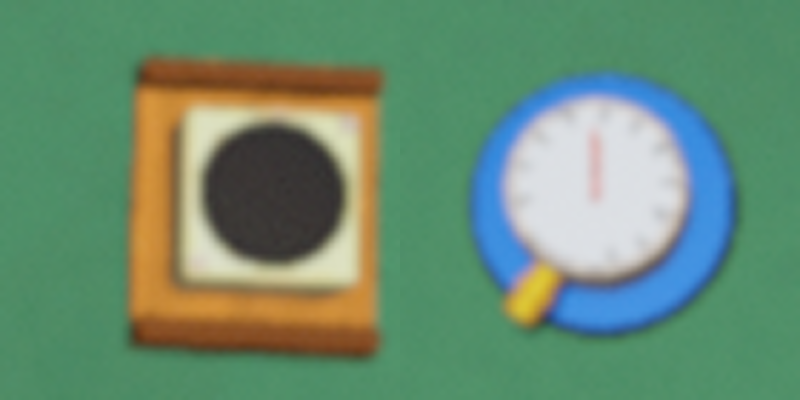

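View pics/side3.png

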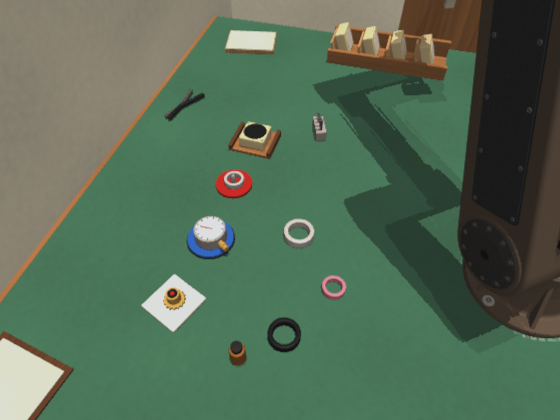

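Everything stands in its place and the look-alikes are untouched. In the top crop the housing (centre about 382.5,163.5) looks a few mm toward the far rail and -y, because of height parallax or a real offset. I measure the residual offsets in both views.

```bash
cat > m4.py <<'E'
import sys
from h import *
I=load(sys.argv[1]); I0=load("0")
cam={n:ray(n,(0,0))[0] for n in C}
def xy(n,im,roi,lo,hi,z): return onplane(n,cen(blob(im[n],roi,lo,hi)),z)[:2]
def ctr(n,roi,lo,hi,z=8,half=45):
    "place centre at its top plane, minus half of the shift by the visible side wall"
    c=blob(I0[n],roi,lo,hi); p=cv2.minAreaRect(np.float32([onplane(n,q,z)[:2] for q in c]))[0]
    p=np.array(p); w=(cam[n][:2]-p)*z/cam[n][2]/2; return p, p-w
T=[("post",(285,138,335,190),(210,165,258,202),(0,170,120),(8,255,255),"ring",(295,148,325,178),(222,168,246,192),(0,0,120),(179,60,255),22),
("tile",(130,128,194,190),(135,268,212,335),(0,0,130),(179,50,255),"dot",(148,145,178,172),(160,283,185,305),(0,190,120),(6,255,255),34),
("pad",(205,135,270,197),(180,210,242,265),(100,120,60),(130,255,255),"dial",(212,140,255,185),(190,213,230,240),(0,0,140),(179,60,255),38),
("cradle",(350,135,408,197),(225,118,286,162),(5,120,40),(22,255,255),"dark",(365,150,400,180),(240,122,272,141),(0,0,0),(179,255,90),38)]
for k,rt,rs,lo,hi,o,qt,qs,l2,h2,z in T:
    for n,r,q in(("top",rt,qt),("side",rs,qs)):
        p,pw=ctr(n,r,lo,hi); c=blob(I[n],q,l2,h2); W=np.float32([onplane(n,u,z)[:2] for u in c]); s=cv2.minAreaRect(W); P=np.array(s[0])
        print(k,n,"place",p.round(1),"wallcorr",pw.round(1),o,P.round(1),np.round(s[1],1),"off",(P-p).round(1),(P-pw).round(1))
h=blob(I["top"],(355,145,402,190),(20,30,150),(35,160,255)); print("housing rect",cv2.minAreaRect(np.float32([onplane("top",u,38)[:2] for u in h])))
for o,qt,qs,l2,h2 in [(t[5],t[6],t[7],t[8],t[9]) for t in T]:
    print(o,*[np.round(v,1) for v in tri(cen(blob(I["top"],qt,l2,h2)),cen(blob(I["side"],qs,l2,h2)))])
E
python3 m4.py 3
```

```text
post top place [624.9 -79.8] wallcorr [625.9 -80.1] ring [624.  -81.1] [45.5 45.6] off [-0.9 -1.3] [-1.9 -1. ]
post side place [625.1 -76.1] wallcorr [626.7 -79.5] ring [624.  -76.6] [44.  44.8] off [-1.1 -0.5] [-2.7  2.9]
tile top place [630.  233.1] wallcorr [631.  234.1] dot [629.4 231. ] [9.  9.5] off [-0.6 -2. ] [-1.5 -3. ]
tile side place [630.2 237.3] wallcorr [631.8 235.6] dot [629.7 233.7] [8.  8.1] off [-0.5 -3.6] [-2.1 -1.9]
pad top place [618.9  77.1] wallcorr [619.8  77.5] dial [616.8  78.6] [66.5 68.9] off [-2.1  1.5] [-3.   1.1]
pad side place [619.   81.6] wallcorr [620.5  79.1] dial [618.8  78.3] [64.5 59.8] off [-0.1 -3.3] [-1.7 -0.8]
cradle top place [ 624.2 -228.7] wallcorr [ 625.2 -229.6] dark [ 621.9 -228.8] [49.  49.2] off [-2.3 -0.1] [-3.3  0.8]
cradle side place [ 624.5 -227.6] wallcorr [ 626.1 -231.8] dark [ 621.7 -226.9] [54.2 52.6] off [-2.8  0.7] [-4.4  4.9]
housing rect ((620.5390625, -227.37454223632812), (65.2061767578125, 66.54117584228516), 89.21685791015625)
ring [625.8 -81.5  15.8] 1.2
dot [630.8 232.1  30.6] 1.0
dial [616.7  79.2  36.8] 3.7
dark [ 622.9 -229.2   35.1] 0.5
```

The residual offsets are about 2–3 mm and consistent with the small camera bias. There is plenty of time (36 of 93 s), so I regrip each part and nudge it to the middle.

```bash
cat >> h.py <<'E'
def nudge(xy,phi,z,force,d,w):
    X=[*xy,z+70]; bot.move_ptp(X,best(X,phi)); bot.move_gripper(w); bot.line_to([*xy,z],120)
    bot.move_gripper(5,force); st("regrip"); bot.line_to([*xy,z+5],60)
    n=np.add(xy,d); bot.line_to([*n,z+5],40); bot.line_to([*n,z+.2],40); bot.move_gripper(w); bot.line_to([*n,z+85],180); st("done")
E
python3 - <<'E'
from h import *
r=np.deg2rad; col=382.3
far,near,hf,hn=[onplane("top",(col,v),z)[0] for v,z in((146.3,8),(187.05,18),(148.4,38),(179.5,38))]
off=(hf+hn)/2-(far+near)/2; print("rails",far-near,"housing",hf-hn,"off x",off)
if 1<abs(off)<5: nudge((623.4,-227.2),r(88.5),15.,40,(-off,0),84)
nudge((625,-79.8),np.pi/2,10.8,20,(1.4,1.1),62)
nudge((619.1,79.2),r(57.6),15.,40,(2,-.4),84)
nudge((629.9,233.3),np.pi/2,17.3,20,(1.1,2.5),50)
bot.move_joints([-0.891,0.359,0.012,0,-1.224,-0.288]); st("away"); snap("4")
E
python3 m4.py 4
```

```text
rails 90.51774540054328 housing 65.55787204905948 off x -0.6370254559742534
regrip t 40.2 tcp [625.3 -79.8  11.2] w 45.5 ff 20.0 F [ 0.9 -0.   2.6]
done t 42.2 tcp [626.1 -78.6  95.8] w 62.1 ff 0.0 F [-0.  -0.1 -0.3]
regrip t 44.8 tcp [619.4  79.3  15.7] w 65.1 ff 40.0 F [-1.2  1.1  5.8]
done t 46.8 tcp [620.8  78.8 100. ] w 83.8 ff 0.0 F [-0.5  0.2 -1.1]
regrip t 49.5 tcp [630.1 233.4  17.8] w 25.5 ff 20.0 F [-0.6 -0.4  3.1]
done t 51.5 tcp [630.8 235.8 102.5] w 49.8 ff 0.0 F [-0.7 -0.7 -0.5]
away t 54.8 tcp [ 258.5 -623.6  226.2] w 50.1 ff 0.0 F [-0.2 -0.5  0.1]
post top place [624.9 -79.8] wallcorr [625.9 -80.1] ring [625.3 -79.8] [46.1 45.1] off [ 0.4 -0. ] [-0.6  0.3]
post side place [625.1 -76.1] wallcorr [626.7 -79.5] ring [626.  -75.7] [43.7 46.5] off [0.8 0.4] [-0.7  3.8]
tile top place [630.  233.1] wallcorr [631.  234.1] dot [630.4 233.7] [9.  8.7] off [0.5 0.6] [-0.5 -0.4]
tile side place [630.2 237.3] wallcorr [631.8 235.6] dot [631.  236.2] [8.  8.1] off [ 0.8 -1.1] [-0.8  0.6]
pad top place [618.9  77.1] wallcorr [619.8  77.5] dial [618.9  80.2] [66.4 72.2] off [-0.   3.1] [-1.   2.8]
pad side place [619.   81.6] wallcorr [620.5  79.1] dial [621.2  78.4] [64.9 61.2] off [ 2.3 -3.2] [ 0.8 -0.7]
cradle top place [ 624.2 -228.7] wallcorr [ 625.2 -229.6] dark [ 622.1 -228.8] [49.  49.6] off [-2.1 -0.1] [-3.   0.8]
cradle side place [ 624.5 -227.6] wallcorr [ 626.1 -231.8] dark [ 621.7 -226.9] [54.2 52.6] off [-2.8  0.7] [-4.4  4.9]
housing rect ((620.5775756835938, -227.37026977539062), (65.21575927734375, 66.65525817871094), 89.21683502197266)
ring [627.5 -80.3  15.9] 1.4
dot [631.8 234.8  30.9] 1.0
dial [618.7  79.6  37.2] 4.1
dark [ 622.9 -229.2   35.1] 0.5
```

View pics/top4.png

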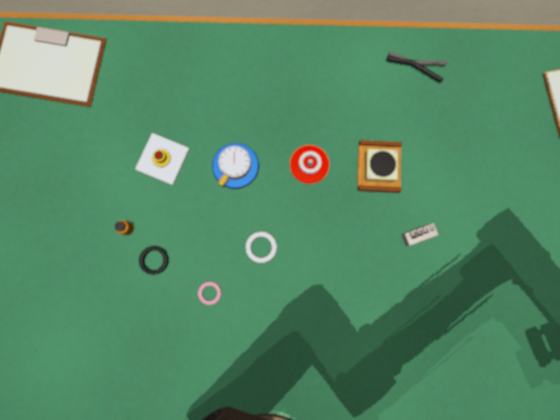

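View pics/side4.png

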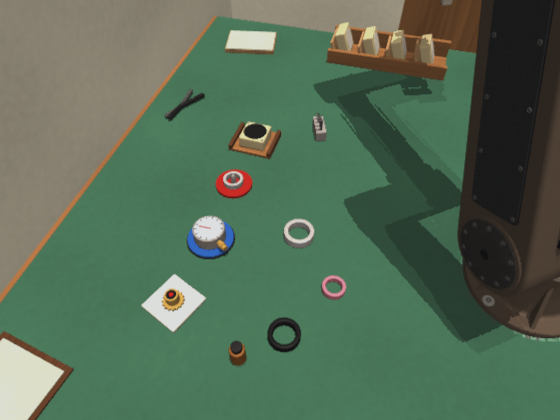

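All four parts are in place and the bystanders have not moved: ring at (310,162), movement at (161,157), gauge at (235,162), housing at (382,164). The remaining offsets come to about 1–2 mm, except for the gauge's y reading, where the two views disagree (about +3 mm top, -1 to -3 mm side). The dial mask there is noisy. I am handing the job in.

```bash
python3 -c "
from plant import bot
print(bot.close_job())"
```

```text
the job is handed in; nothing more can be done
None
```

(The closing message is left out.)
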